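# Set out a repair board round a spudger and a screwdriver

## Robot

A 7-joint arm with a two-finger parallel gripper is mounted at the origin on the work surface; the furniture and walls round the work are solid. World frame = base frame: x ahead of the robot, y to its left, z up, the work surface at z = 0. Lengths are in m, angles in rad, forces in N, time in s.
With the tool pointing down it reaches from about 0.425 to 0.95 m from the base axis. Payload 16.7 kg.
Tool frame: the origin (TCP) lies on the centre line of the jaws, within the pads' length; the fingertips stand 17 mm ahead of it and the grasp point (between the pads) lies 2 mm behind it; z points along the fingers, y is the line along which they close (so a half turn about z gives the same grasp; the last joint's range is limited). The gripper opens to 94 mm and grips with 3 to 60 N. Pads are 16 mm wide; open, the fingers measure 119 mm over their backs; the gripper's body (75 mm by 177 mm) begins 78 mm behind the grasp point.
Start: joints at [-1.359, 0.426, 0.074, 1.606, -0.034, 1.111, -0.067], TCP at [0.238, 0.631, 0.185] pointing down, gripper open.
Joint ranges: [-2.85, 2.85], [-0.5, 2.14], [-1.23, 1.37], [0.21, 2.46], [-1.02, 4.16], [0.16, 2.05], [-2.73, 2.73]. Speed limits (rad/s): [1.89, 1.89, 2.39, 2.39, 3.01, 3.01, 3.01].

## Interface

Orientations are given as a unit quaternion [w, x, y, z].
In Python, from workcell import robot gives the robot as it stands. Calls block until the motion is done:
- robot.movep(position, orientation): joint-space move of the TCP to a pose.
- robot.servo_line(position, rot=None, vel=0.15): straight line of the TCP; rot=None keeps the orientation; vel is the mean speed in m/s.
- robot.move_joints(angles): joint-space move.
- robot.command_gripper(opening, strength=None): opening from 0.0 (shut) to 1.0 (fully open); strength is the grip in N (None keeps the last); returns when the fingers have stopped.
- robot.dwell(seconds).
- robot.ik(position, orientation): joint angles nearest the present ones, or None.
- robot.capture(name): name is "scene" or "side" or "wrist"; returns a dict with "color" (400x640x3 uint8, red, green, blue), "depth" (400x640 float32, m along the optical axis (not along the pixel's ray), 0 where there is no reading), "fov_y" (degrees; the focal length in pixels is half the picture's height over the tangent of half this angle, whatever the lens; pixels are square), "cx", "cy" (the principal point, pixels), "pose" (4x4, takes a point from camera to world coordinates). Camera axes: x right, y down, z forward; pixel columns grow to the right and rows downward; lengths in m; the calibration is good to about 2 mm. A picture is of the moment at which its call begins.
A pose or a line that the arm cannot do raises robot.IKError and nothing moves.
- robot.hand_in(): hands the job in; it is judged then, once.
Readings, each from a call of its own:
- robot.current_time_s(): time.
- robot.current_q(): joint angles.
- robot.current_qvel(): joint speeds.
- robot.current_effort(): joint torques, N m.
- robot.current_ee_pos(): TCP position.
- robot.current_ee_rot(): TCP orientation.
- robot.current_ft_force(): force on the tool from outside, world axes, zero at the start.
- robot.current_wrist_torque(): the same for the moment, N m.
- robot.current_finger_gap(): opening from 0.0 (shut) to 1.0 (fully open).
- robot.current_grasp_force(): force on a finger pad.
Only numpy, scipy, OpenCV 4.12 (cv2) and the standard library are available. Lean on these libraries where they do the work, as an engineer would, in place of code of your own. Each camera call takes 0.05 s, during which the arm holds its last target. There are 200 camera calls.

## Task

Fill the three black rings of the grey board: the flux jar between the blue spudger and the red screwdriver, the white squeeze bottle from the blue mat at the end of the board next to the spudger, and the solder reel at the other end, next to the screwdriver, each upright and centred in its ring. The yellow wick bobbin, now parked in the middle ring, belongs flat and centred on top of the solder reel. Leave the spudger and the screwdriver lying where they are.

Things in the scene. Friction and masses are not known exactly. Their poses are not given: they have to be found in the camera images.
- setout_board: Fixed flat grey board at the far edge of the blue mat, 104 (x) x 272 (y) mm, its top 12 mm above the worktop. Origin at the centre of its underside (worktop level), z up, its long side along y, which points to the robot's left, turned 0.13 to 0.29 rad. Three black rings of 58 mm outer diameter are printed on its top: at y = +100, 0 and -100 mm, x = 0, in the board's frame. A wall shelf begins some 70 mm beyond the rings, 0.54 m above the worktop: carry things low.
- spudger: Loose blue plastic spudger (a thin pry stick), 14 x 120 x 9 mm, lying on the board across its long side (own y along the board's x, either way), half-way between the middle ring and one of the end rings, at y = +50 or -50 mm in the board's frame (varies). Origin at the middle of its underside.
- driver: Loose small screwdriver with red handle and steel blade, 13 x 111 x 13 mm, lying on the board across its long side (own y along the board's x, either way), half-way between the middle ring and the other end ring. Origin at the middle of its underside.
- squeeze_centre (a point): White squeeze bottle with a yellow pointed nozzle, 112 mm high, standing on the border of the blue mat, which is 7 mm above the worktop; the white body is 34 mm in diameter up to 66 mm, the nozzle narrower (a similar bottle far off by the cartons is not meant). The point lies on its axis, 56 mm above its underside; z is up along the axis.
- jar_centre (a point): Flux jar with amber body and black screw lid, 39 mm in diameter (amber part 35 mm, up to 18 mm), 31 mm high, standing on the mat's border, 7 mm above the worktop. The point is its centre, 15.5 mm above its underside; z is up along the axis.
- reel_centre (a point): Solder reel with black flanges, silver wire and an amber label on top, 52 mm in diameter (may be gripped as a solid cylinder of 50 mm), 29 mm high, lying on the mat's border, 7 mm above the worktop, axis upright, with a flat top. The point is its centre, 14.5 mm above its underside; z is up along the axis.
- wick_centre (a point): Small yellow bobbin of copper wick, 39 mm in diameter, 12 mm high, lying flat in the board's middle ring, axis upright. The point is its centre, 6 mm above its underside; z is up along the axis.
Mind the look-alikes: they are no part of the job. Leave any turquoise look-alike of the part that bears jar_centre alone.

How it is judged:
By the outcome, as a careful person would: the job done as asked, in the order asked, and still so for the second after the job is handed in, with the robot touching nothing.
It also fails if it takes over 90 s, if anything falls off the work surface, if the arm or the gripper's body presses on something with over 40 N, if the wrist force passes 120 N, or if a joint passes its speed limit or range.

## Working session

There is one attempt and no reset: what is moved stays moved. The work goes in short steps, each a Python script; the robot and the scene stay as the last script left them, time stands still between calls to the robot, and variables do not carry over. Pictures are saved under pics/ and viewed, at most 14 in all, crops included, and the job is handed in when it is done.

```bash
mkdir -p pics; ls
cat > h.py <<'E'
import numpy as np, cv2
from workcell import robot
def K(c):
    f=c["color"].shape[0]/2/np.tan(np.radians(c["fov_y"])/2); return f,c["cx"],c["cy"]
def ray(c,u,v,z):
    f,cx,cy=K(c);P=np.array(c["pose"]);d=P[:3,:3]@np.array([(u-cx)/f,(v-cy)/f,1]);o=P[:3,3]
    return o+d*(z-o[2])/d[2]
def pts(c):
    f,cx,cy=K(c);P=np.array(c["pose"]);h,w=c["depth"].shape;u,v=np.meshgrid(np.arange(w),np.arange(h));D=c["depth"]
    X=np.stack([(u-cx)/f*D,(v-cy)/f*D,D],-1)@P[:3,:3].T+P[:3,3];X[D==0]=np.nan;return X
def save(c,n): cv2.imwrite(f"pics/{n}.png",c["color"][:,:,::-1])
E
python3 - <<'E'
from h import *
import pickle
for n in("scene","side","wrist"):
    c=robot.capture(n);save(c,n+"0");pickle.dump(c,open(n+"0.pkl","wb"));print(n,c["fov_y"],np.round(c["pose"],3).tolist())
print(robot.current_ee_rot(),robot.current_time_s())
E
```

```text
pics
scene 57.09133210292513 [[-0.51, -0.505, 0.696, -0.125], [-0.86, 0.296, -0.416, 0.779], [0.004, -0.811, -0.585, 0.592], [0.0, 0.0, 0.0, 1.0]]
side 54.96918923633753 [[-0.985, -0.091, 0.145, 0.328], [-0.17, 0.611, -0.773, 1.096], [-0.019, -0.786, -0.618, 0.574], [0.0, 0.0, 0.0, 1.0]]
wrist 63.798512267833715 [[0.354, 0.907, 0.229, 0.171], [0.935, -0.343, -0.088, 0.655], [-0.001, 0.245, -0.969, 0.384], [0.0, 0.0, 0.0, 1.0]]
[-5.93515468e-05  1.79442339e-01  9.83768386e-01 -4.53371707e-04] 0.15
```

View pics/scene0.png

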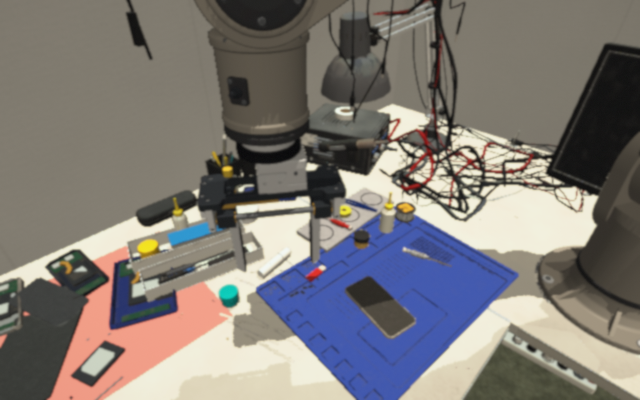

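View pics/side0.png

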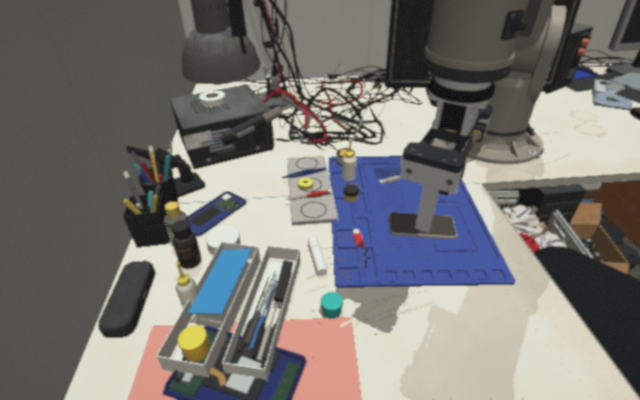

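The scene picture shows the board at about (345,215), with the bottle at (388,218), jar at (361,238) and reel at (405,211). In the side picture the far end of the board (y−) is next to the blue spudger at (303,172), the red driver is at (317,194), and the wick at (306,184).

Run:
```python
from h import *
import pickle
c=pickle.load(open("side0.pkl","rb"))
for n,u,v,z in[("ringfar",314,162,.012),("wick",306,183,.024),("ringnear",314,209,.012),("jar",351,188,.038),("bottle",349,178,.02),("reel",343,154,.036)]:print(n,ray(c,u,v,z).round(3))
cv2.imwrite("pics/s1.png",cv2.resize(c["color"][130:250,250:410,::-1],None,fx=5,fy=5,interpolation=cv2.INTER_CUBIC))
c=pickle.load(open("scene0.pkl","rb"))
for n,u,v,z in[("wick",345,211,.024),("jar",361,236,.038),("reel",405,208,.036),("bottle",387,232,.007)]:print(n,ray(c,u,v,z).round(3))
```

```text
ringfar [0.498 0.223 0.012]
wick [0.497 0.339 0.024]
ringnear [0.462 0.422 0.012]
jar [0.384 0.363 0.038]
bottle [0.395 0.297 0.02 ]
reel [0.421 0.21  0.036]
wick [0.493 0.332 0.024]
jar [0.38  0.365 0.038]
reel [0.413 0.202 0.036]
bottle [0.388 0.278 0.007]
```

View pics/s1.png

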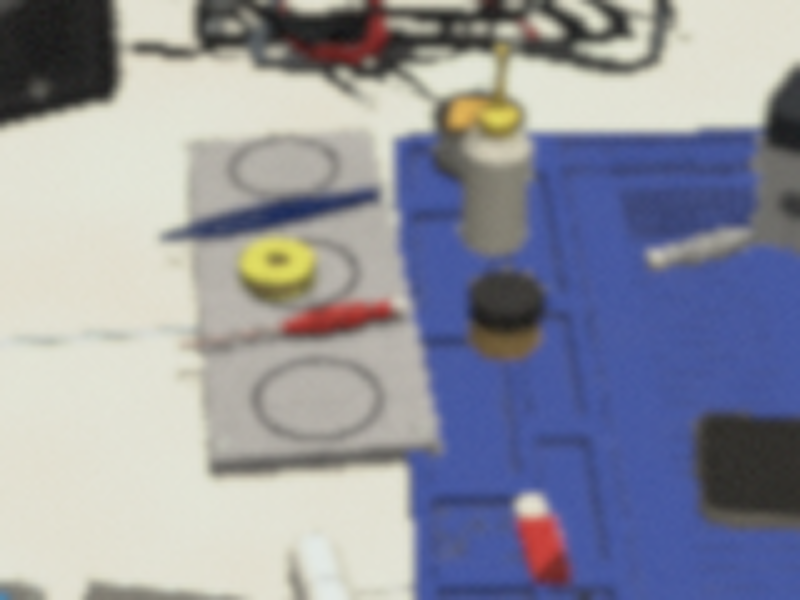

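The crop shows the rings at about (285,167) and (318,398) and the wick off-centre in the middle one. The spudger is on the −y side and the driver on the +y side. So the bottle goes to −100, the reel to +100 and the jar to the middle. Next I look from close above.

```bash
cat >> h.py <<'E'
from scipy.spatial.transform import Rotation as R
def down(phi):
    s,c=np.sin(phi),np.cos(phi)
    q=R.from_matrix(np.array([[-s,c,0],[c,s,0],[0,0,-1]])).as_quat();return [q[3],q[0],q[1],q[2]]
E
python3 - <<'E'
from h import *
import pickle
for p in(.24,.24-np.pi):
    for P in([.42,.29,.2],[.417,.205,.03],[.51,.22,.06],[.46,.42,.03]):print(p,P,np.round(robot.ik(P,down(p)),2) if robot.ik(P,down(p)) is not None else None)
robot.movep([.42,.27,.2],down(.24))
c=robot.capture("wrist");save(c,"w1");pickle.dump(c,open("w1.pkl","wb"));print(np.round(c["pose"],3).tolist(),robot.current_time_s(),robot.current_ee_pos())
E
```

```text
0.24 [0.42, 0.29, 0.2] [-1.1   0.14  0.41  1.97 -0.06  1.04 -0.42]
0.24 [0.417, 0.205, 0.03] [-0.95  0.33  0.42  2.22 -0.22  0.63 -0.14]
0.24 [0.51, 0.22, 0.06] [-0.9   0.41  0.47  2.01 -0.26  0.78 -0.04]
0.24 [0.46, 0.42, 0.03] [-1.07  0.53  0.29  1.86 -0.21  0.78 -0.42]
-2.901592653589793 [0.42, 0.29, 0.2] [-0.65  0.15 -0.09  1.95  0.02  1.05  2.64]
-2.901592653589793 [0.417, 0.205, 0.03] [-0.47  0.31 -0.14  2.19  0.07  0.64  2.72]
-2.901592653589793 [0.51, 0.22, 0.06] [ 0.27  0.59 -1.03  1.94  0.62  0.97  2.32]
-2.901592653589793 [0.46, 0.42, 0.03] [-0.63  0.53 -0.28  1.83  0.2   0.81  2.37]
[[0.971, 0.232, 0.058, 0.402], [0.239, -0.941, -0.239, 0.339], [-0.001, 0.246, -0.969, 0.4], [0.0, 0.0, 0.0, 1.0]] 1.7 [0.41968038 0.27134814 0.19985991]
```

View pics/w1.png

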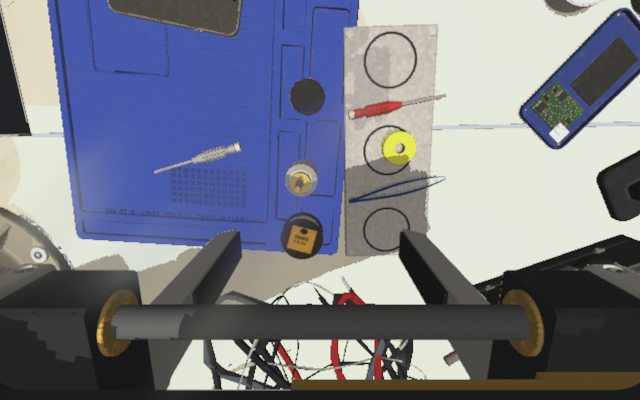

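The view shows the rings at (390,60), (387,149) and (387,229), the jar at (307,96), the bottle at (301,178), the reel at (302,236) and the wick at (399,148). Now I measure these.

```bash
cat > m.py <<'E'
from h import *
import pickle
c=pickle.load(open("w1.pkl","rb"));im=c["color"];hsv=cv2.cvtColor(im,cv2.COLOR_RGB2HSV);g=cv2.cvtColor(im,cv2.COLOR_RGB2GRAY);X=pts(c)
def blob(mask,u,v,r,z,n):
    m=np.zeros_like(mask,np.uint8);cv2.circle(m,(u,v),r,1,-1);m&=mask.astype(np.uint8)
    k,_=cv2.findContours(m,cv2.RETR_EXTERNAL,cv2.CHAIN_APPROX_NONE);k=max(k,key=cv2.contourArea)
    W=np.array([ray(c,*p[0],z)[:2] for p in k]);(cx,cy),rad=cv2.minEnclosingCircle(W.astype(np.float32)*1000)
    A=np.c_[2*W,np.ones(len(W))];s=np.linalg.lstsq(A,(W**2).sum(1),rcond=None)[0]
    zz=X[...,2][m>0];print(n,"mec",round(cx,1),round(cy,1),"d",round(2*rad,1),"fit",(s[:2]*1000).round(1),"d",round(2e3*np.sqrt(s[2]+s[0]**2+s[1]**2),1),"z",np.nanpercentile(zz,[10,50,90]).round(4))
    return s[:2]
r1=blob(g<75,390,60,32,.012,"ring+")
r0=blob(g<75,387,149,30,.012,"ring0")
r2=blob(g<50,387,229,27,.012,"ring-")
blob((hsv[...,0]>20)&(hsv[...,0]<35)&(hsv[...,1]>120),399,148,24,.024,"wick")
blob(g<60,307,96,26,.038,"jar")
Z=X[...,2]
blob((Z>.03)&(Z<.04),302,236,34,.036,"reel")
blob((Z>.06),301,178,30,.073,"bottle")
d=r1-r2;print("span",np.linalg.norm(d),"yaw",np.arctan2(-d[0],d[1]),(r1+r2)/2)
E
python3 m.py
```

```text
ring+ mec 468.2 443.9 d 34.4 fit [462.  421.4] d 58.0 z [0.0116 0.0125 0.0135]
ring0 mec 492.7 311.0 d 49.6 fit [488.9 324.9] d 56.6 z [0.0114 0.0124 0.0133]
ring- mec 539.3 217.0 d 27.5 fit [541.1 217.4] d 18.9 z [0.0118 0.2263 0.2367]
wick mec 497.1 331.1 d 39.7 fit [497.3 331.6] d 38.0 z [0.0229 0.024  0.0251]
jar mec 374.2 359.1 d 31.9 fit [374.7 359.4] d 20.9 z [0.0377 0.0386 0.0396]
reel mec 412.5 200.2 d 52.1 fit [412.6 200.3] d 51.0 z [0.0356 0.0365 0.0375]
bottle mec 396.1 277.3 d 34.0 fit [396.3 277.3] d 32.9 z [0.0662 0.0728 0.0882]
span 0.21880162522181928 yaw 0.3699761732791847 [0.50156254 0.3193797 ]
```

```bash
cat >> m.py <<'E'
print("--")
blob((Z>.03)&(Z<.045),307,96,28,.038,"jar")
print(ray(c,387,229,.012))
for (u,v) in [(390,60),(387,149),(387,229)]:
    loc=cv2.adaptiveThreshold(g,1,cv2.ADAPTIVE_THRESH_MEAN_C,cv2.THRESH_BINARY_INV,15,12)
    vv,uu=np.nonzero(loc);P=np.array([ray(c,a,b,.012)[:2] for a,b in zip(uu,vv) if np.hypot(a-u,b-v)<40]);s=ray(c,u,v,.012)[:2]
    for k in range(8):
        rr=np.linalg.norm(P-s,axis=1);Q=P[(abs(rr-.0285)<(.006 if k<4 else .002))];A=np.c_[2*Q,np.ones(len(Q))];t=np.linalg.lstsq(A,(Q**2).sum(1),rcond=None)[0];s=t[:2]
    print("ring",s.round(4),np.sqrt(t[2]+s@s)*2,len(Q))
E
python3 m.py | sed -n '/--/,$p'
```

```text
--
jar mec 381.5 360.6 d 38.7 fit [381.7 360.7] d 37.3 z [0.0375 0.0386 0.0396]
[0.5166528  0.22967013 0.012     ]
ring [0.462  0.4217] 0.05734421250842226 496
ring [0.4887 0.3253] 0.057279299195994025 341
ring [0.5156 0.2289] 0.05741960332125154 327
```

The rings are exactly 100 mm apart, the board yaw is 0.271 rad, and the sizes and heights match. First the reel goes to the +y ring, then the wick on top of it.

```bash
cat >> h.py <<'E'
PHI=.271;Q=down(PHI)
RP,R0,RM=[np.array(p) for p in([.462,.4217],[.4888,.3253],[.5156,.2289])]
def go(xy,z,vel=.15):robot.servo_line([xy[0],xy[1],z],Q,vel=vel)
def f():return np.round(robot.current_ft_force(),1)
def pick(xy,z,open_mm,N,up=.16):
    go(xy,up,.25);robot.command_gripper(open_mm/94,N);go(xy,z+.03);go(xy,z,.06);robot.dwell(.15)
    print("at",robot.current_ee_pos().round(4),f());robot.command_gripper(0,N);robot.dwell(.2)
    print("gap mm",robot.current_finger_gap()*94,"grip",robot.current_grasp_force());go(xy,up,.12);print("held gap",robot.current_finger_gap()*94,f())
def place(xy,z,open_mm,up=.16):
    go(xy,up,.15);robot.dwell(.2);go(xy,z+.02,.12);go(xy,z,.03);robot.dwell(.3)
    print("at",robot.current_ee_pos().round(4),f());robot.command_gripper(open_mm/94);robot.dwell(.2);go(xy,z+.03,.06);go(xy,up,.2);print("t",robot.current_time_s())
E
python3 - <<'E'
from h import *
go((.4126,.2003),.16)
pick((.4126,.2003),.027,70,30)
c=robot.capture("wrist");save(c,"w2")
place(RP,.0327,70)
go(RP*.7+R0*.3+[-.03,-.06],.2);robot.dwell(.2)
c=robot.capture("wrist");save(c,"w3")
import pickle;pickle.dump(c,open("w3.pkl","wb"))
E
```

```text
at [0.4128 0.2004 0.0272] [0.  0.4 0.2]
gap mm 0.2644578652515192 grip 0.0
held gap 0.7279515049626624 [ 0.2 -0.  -0.8]
at [0.4621 0.4217 0.0328] [ 1.  -0.  -0.3]
t 14.125
```

View pics/w3.png

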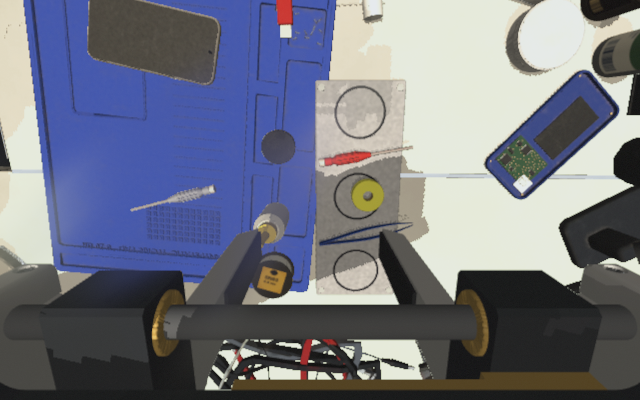

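The picture shows the reel still on the mat at (272,275) and the ring at (360,112) empty, so the fingers closed on nothing. I check where the reel and bottle are now.

```bash
sed -i 's/open("w1.pkl"/open(__import__("sys").argv[1]/; /^r1=/,$d' m.py; mv m.py mm.py
cat >> mm.py <<'E'
Z=X[...,2]
E
cat > t.py <<'E'
exec(open("mm.py").read())
print(np.round(c["pose"],3).tolist(),robot.current_ee_pos())
blob((Z>.03)&(Z<.04),272,275,34,.036,"reel")
blob((Z>.06)&(Z<.1),270,222,30,.073,"bottle")
blob((Z>.03)&(Z<.045),278,147,28,.038,"jar")
blob((Z>.016)&(Z<.03),367,195,26,.024,"wick")
E
python3 t.py w3.pkl
```

```text
[[0.964, 0.259, 0.064, 0.42], [0.267, -0.934, -0.238, 0.401], [-0.002, 0.246, -0.969, 0.4], [0.0, 0.0, 0.0, 1.0]] [0.43997472 0.33316155 0.19951846]
reel mec 412.5 200.4 d 52.2 fit [413.2 200.3] d 50.3 z [0.0355 0.0365 0.0375]
bottle mec 396.4 279.1 d 35.0 fit [397.5 280.2] d 31.6 z [0.0656 0.0725 0.0864]
jar mec 381.8 361.3 d 38.9 fit [381.8 361.1] d 37.6 z [0.0376 0.0386 0.0396]
wick mec 497.3 332.7 d 40.1 fit [497.4 332.1] d 37.9 z [0.023  0.0241 0.025 ]
```

View pics/w2.png

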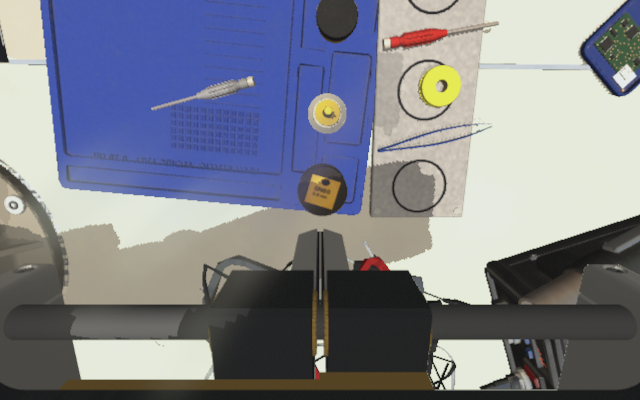

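The reel hasn't moved, and the fingertips appear at about (320,233) instead of the expected row of about 211. They may stand higher or further over than I assumed, so I check with depth from several cameras.

```bash
cat > t.py <<'E'
from h import *
import pickle
robot.command_gripper(0.3);robot.dwell(.2)
p=robot.current_ee_pos();print(p)
for n in("wrist","side","scene"):
    c=robot.capture(n);save(c,n+"4");pickle.dump(c,open(n+"4.pkl","wb"))
    X=pts(c);D=X-p;m=(np.linalg.norm(D[...,:2],axis=-1)<.05)&(X[...,2]>.12)
    T=R.from_quat(np.roll(robot.current_ee_rot(),-1)).as_matrix();L=D@T
    print(n,m.sum(),"lowest z",np.sort(X[...,2][m])[:5], "tool-frame low pts:");q=L[m];o=np.argsort(-q[:,2])[:150];print(q[o][:3].round(4),q[o].mean(0).round(4))
E
python3 t.py
```

```text
[0.44002288 0.33279298 0.20001753]
wrist 43335 lowest z [0.21985011 0.22005497 0.22045636 0.22067834 0.22083227] tool-frame low pts:
[[ 0.0074 -0.0171 -0.0198]
 [ 0.0081  0.0143 -0.02  ]
 [ 0.0069  0.0137 -0.0204]] [ 0.006  -0.0009 -0.0255]
side 3141 lowest z [0.22177771 0.22185876 0.22263688 0.22280779 0.22282723] tool-frame low pts:
[[ 0.0072  0.0166 -0.0218]
 [ 0.0014 -0.012  -0.0218]
 [ 0.0084  0.021  -0.0226]] [ 0.0073  0.0026 -0.0364]
scene 5763 lowest z [0.22291024 0.22324605 0.22333245 0.2235828  0.22385826] tool-frame low pts:
[[-0.0077  0.0135 -0.0229]
 [ 0.0079  0.0149 -0.0232]
 [-0.0002  0.0131 -0.0233]] [ 0.004  -0.0019 -0.0356]
```

```bash
sleep 1; ls pics
```

```text
s1.png
scene0.png
scene4.png
side0.png
side4.png
w1.png
w2.png
w3.png
wrist0.png
wrist4.png
```

View pics/side4.png

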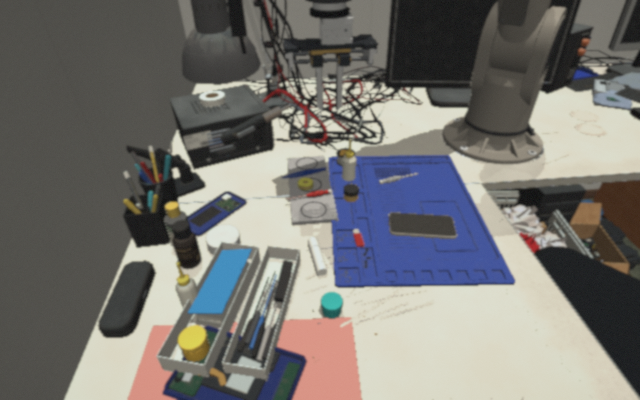

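All three cameras put the fingertips about 20 mm above the reported TCP, where the spec says 17 mm below. So the gripper closed above the reel. In the side picture the hand is clear of everything, and the rings, wick and jar are undisturbed. From here I command by measured tip height (tip = TCP z + 0.0205), with force-guarded descents.

```bash
cat >> h.py <<'E'
OFF=.0205
def gt(xy,tip,vel=.15): go(xy,tip-OFF,vel)
def lower(xy,tip,step=.002,lim=4,start=.012):
    gt(xy,tip+start,.12);robot.dwell(.15);b=robot.current_ft_force()[2];n=int(round(start/step))
    for i in range(n):
        z=tip+start-(i+1)*step;gt(xy,z,.05);d=robot.current_ft_force()[2]-b
        if abs(d)>lim: print("contact at tip",round(z,4),round(d,1));break
    robot.dwell(.1)
def pick(xy,tip,open_mm,N,up=.16):
    gt(xy,up,.25);robot.command_gripper(open_mm/94,N);lower(xy,tip)
    print("at",robot.current_ee_pos().round(4),f());robot.command_gripper(0,N);robot.dwell(.2)
    print("gap mm",robot.current_finger_gap()*94,"grip",robot.current_grasp_force())
def place(xy,tip,open_mm,up=.16):
    gt(xy,up,.15);robot.dwell(.2);lower(xy,tip)
    print("at",robot.current_ee_pos().round(4),f());robot.command_gripper(open_mm/94);robot.dwell(.2);gt(xy,tip+.04,.1);gt(xy,up,.2);print("t",robot.current_time_s())
E
python3 - <<'E'
from h import *
import pickle
print(robot.ik([.4126,.2003,.012-OFF],Q),robot.ik([*RM,.01],Q),robot.current_time_s())
P=(.4126,.2003)
pick(P,.012,70,30)
c=robot.capture("wrist");save(c,"w5")
if robot.current_finger_gap()*94>45:
    gt(P,.16,.12);robot.dwell(.2);print("held gap",robot.current_finger_gap()*94,f())
    c=robot.capture("wrist");save(c,"w5");pickle.dump(c,open("w5.pkl","wb"))
E
```

```text
[-0.91149407  0.39436948  0.37814992  2.24988984 -0.27956388  0.53994964
 -0.04751736] [-0.84955432  0.49848291  0.40242343  2.01233857 -0.29963828  0.68717187
  0.01364445] 16.3417
at [ 0.4126  0.2003 -0.0085] [-0.4 -0.5 -0.1]
gap mm 49.609799319849245 grip 30.00017613172531
held gap 49.229693826954986 [-0.3 -0.8 -1.3]
```

View pics/w5.png

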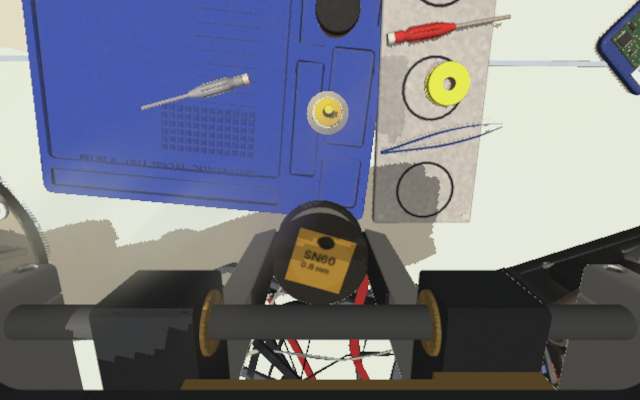

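The reel is held upright, centred at about (320,252) between the fingers. I measure its offset in the hand and then place it.

```bash
cat > t.py <<'E'
exec(open("mm.py").read())
p=robot.current_ee_pos();print(p)
m=(Z>.178)&(Z<.192)
h=blob(m,320,252,50,.1845,"reel held")
E
python3 t.py w5.pkl
python3 - <<'E'
from h import *
import pickle
place(RP,.0175,70)
W=(.4973,.332)
gt(np.array(W)+[.01,-.03],.18);robot.dwell(.2);c=robot.capture("wrist");save(c,"w6");pickle.dump(c,open("w6.pkl","wb"))
E
```

```text
[0.4124783  0.20013916 0.13916409]
reel held mec 411.0 201.4 d 52.6 fit [411.1 200.5] d 50.3 z [0.1834 0.1842 0.185 ]
at [ 0.462   0.4217 -0.003 ] [ 0.7  0.7 -2.1]
t 30.0583
```

View pics/w6.png

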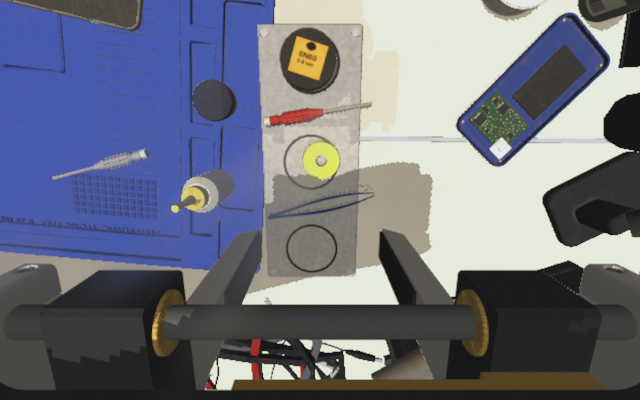

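The reel is standing in the + ring at (311,60), and the wick is at (321,160). I measure both. 30 s have been used, so I'll move a bit faster.

```bash
cat > t.py <<'E'
exec(open("mm.py").read())
r=blob((Z>.034)&(Z<.048),310,60,42,.041,"reel")
w=blob((Z>.017)&(Z<.03),321,160,30,.024,"wick")
print("board z",np.nanmedian(Z[210:215,300:330]))
E
python3 t.py w6.pkl
```

```text
reel mec 460.6 420.7 d 51.9 fit [460.7 420.8] d 51.1 z [0.0403 0.0414 0.0423]
wick mec 497.9 331.9 d 38.8 fit [497.9 331.9] d 37.9 z [0.0231 0.0241 0.0251]
board z 0.013273669710296698
```

```bash
sed -i 's/step=.002,lim=4,start=.012/step=.003,lim=4,start=.009/; s/gt(xy,z,.05);d=/gt(xy,z,.08);d=/; s/gt(xy,up,.15);robot.dwell(.2);lower/gt(xy,up,.25);lower/' h.py
python3 - <<'E'
from h import *
import pickle
W=(.4976,.3319)
pick(W,.015,58,15,.08)
if robot.current_finger_gap()*94>30:
    gt(W,.09,.12);place((.4608,.421),.0445,58,.09)
    gt((.42,.36),.16,.25);robot.dwell(.15)
c=robot.capture("wrist");save(c,"w7");pickle.dump(c,open("w7.pkl","wb"));print(robot.current_time_s())
E
```

```text
at [ 0.4976  0.3319 -0.0055] [ 0.1 -0.8  0.4]
gap mm 37.64732460254361 grip 15.00007688999176
at [0.4608 0.421  0.024 ] [ 1.   0.5 -0.1]
t 38.8833
39.6417
```

View pics/w7.png

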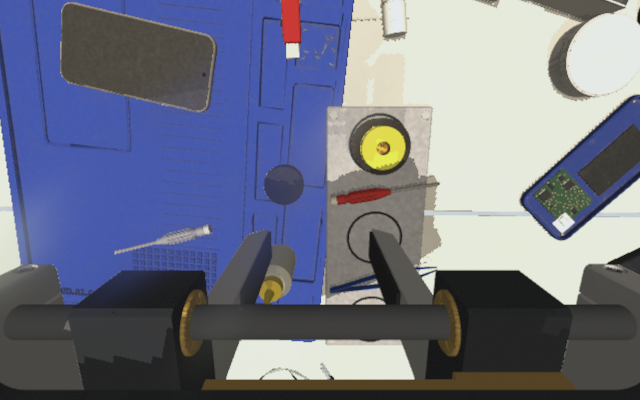

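The wick lies on the reel at (383,148) and looks concentric. The jar is at (284,184). I check the numbers, then move the jar.

```bash
cat > t.py <<'E'
exec(open("mm.py").read())
blob((Z>.034)&(Z<.06),380,145,42,.041,"reel")
blob((Z>.047)&(Z<.06),382,148,36,.053,"wick")
j=blob((Z>.03)&(Z<.045),284,184,32,.038,"jar")
if np.linalg.norm(j-[.3817,.3608])<.004:
    j=np.array([.3816,.3608])
    pick(j,.016,56,25,.10)
    if robot.current_finger_gap()*94>30:
        gt(j,.10,.12);place(R0,.0215,56,.10)
        gt((.43,.26),.17,.25);robot.dwell(.15)
    c=robot.capture("wrist");save(c,"w8");pickle.dump(c,open("w8.pkl","wb"));print(robot.current_time_s())
E
python3 t.py w7.pkl
```

```text
reel mec 460.4 420.8 d 51.9 fit [460.4 420.7] d 51.1 z [0.0406 0.052  0.0536]
wick mec 459.1 420.3 d 38.9 fit [459.  420.2] d 38.1 z [0.052  0.053  0.0539]
jar mec 381.8 361.5 d 39.4 fit [381.8 361.4] d 38.0 z [0.0375 0.0386 0.0395]
at [ 0.3816  0.3608 -0.0045] [-0.1 -0.5  0.1]
gap mm 37.02228459523449 grip 25.000362670398317
at [0.4888 0.3252 0.001 ] [ 0.3 -0.2 -0.3]
t 47.5333
48.3333
```

View pics/w8.png

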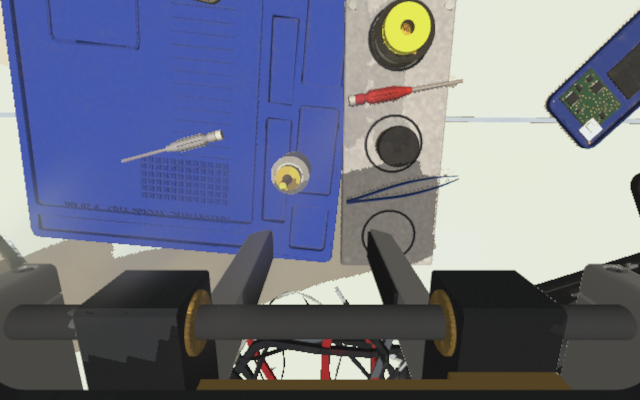

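The jar stands in the middle ring at (400,146) and the bottle is at (290,175). I verify both, then move the bottle.

```bash
cat > t.py <<'E'
exec(open("mm.py").read())
blob((Z>.035)&(Z<.05),400,146,36,.043,"jar")
b=blob((Z>.06)&(Z<.085),290,175,32,.073,"bottle")
blob((Z>.047)&(Z<.06),408,27,40,.053,"wick")
if np.linalg.norm(b-[.3963,.2773])<.004:
    b=np.array([.3963,.2775])
    pick(b,.037,56,20,.15)
    if robot.current_finger_gap()*94>25:
        gt(b,.10,.12);gt(RM,.10,.2);lower(RM,.0425);print("at",robot.current_ee_pos(),f())
        robot.command_gripper(56/94);robot.dwell(.2);gt(RM,.15,.12)
        gt((.43,.25),.19,.25);robot.dwell(.15)
    c=robot.capture("wrist");save(c,"w9");pickle.dump(c,open("w9.pkl","wb"));print(robot.current_time_s())
E
python3 t.py w8.pkl
```

```text
jar mec 486.3 325.1 d 39.4 fit [486.4 324.8] d 38.1 z [0.0421 0.0432 0.0442]
bottle mec 396.6 277.1 d 33.8 fit [396.6 277.1] d 32.7 z [0.0662 0.0712 0.084 ]
wick mec 459.3 419.7 d 39.1 fit [459.2 419.7] d 38.2 z [0.0519 0.053  0.054 ]
at [0.3963 0.2774 0.0165] [-0.3 -0.4  0.1]
gap mm 33.842913276994 grip 19.92767585286515
at [0.51560237 0.2288537  0.02196351] [0.1 0.5 0.2]
57.1333
```

View pics/w9.png

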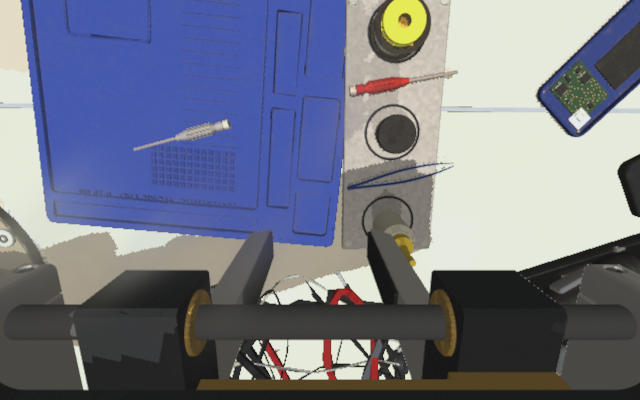

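The bottle stands in its ring near (388,218) and the spudger and driver haven't moved. One last check of the centring, from a viewpoint where the − ring isn't hidden.

```bash
cat > t.py <<'E'
from h import *
import pickle
robot.servo_line([.43,.17,.19],Q,vel=.2);robot.dwell(.2)
for n in("wrist","side"):
    c=robot.capture(n);save(c,n+"10");pickle.dump(c,open(n+"10.pkl","wb"))
s=c["color"][130:250,250:410,::-1];w=cv2.imread("pics/wrist10.png")
cv2.imwrite("pics/v10.png",np.vstack([cv2.resize(s,None,fx=2.5,fy=2.5,interpolation=cv2.INTER_CUBIC),cv2.resize(w[0:270,250:610],(400,300))]))
c=pickle.load(open("wrist10.pkl","rb"));X=pts(c);Z=X[...,2]
def ctr(lo,hi,p):
    m=(Z>lo)&(Z<hi)&(np.linalg.norm(X[...,:2]-p,axis=-1)<.035);P=(X[m][:,:2]*1000).astype(np.float32)
    (a,b),r=cv2.minEnclosingCircle(P);return np.round([a,b,2*r],1)
for n,lo,hi,p in(("reel",.037,.045,RP),("wick",.049,.056,RP),("jar",.039,.046,R0),("bottle shoulder",.07,.085,RM)):print(n,ctr(lo,hi,p),p*1000)
g=cv2.cvtColor(c["color"],cv2.COLOR_RGB2GRAY);loc=cv2.adaptiveThreshold(g,1,cv2.ADAPTIVE_THRESH_MEAN_C,cv2.THRESH_BINARY_INV,15,12)
for p in(R0,RM):
    s=p.copy();vv,uu=np.nonzero(loc&(abs(Z-.012)<.004));Pt=np.array([ray(c,a,b,.012)[:2] for a,b in zip(uu,vv)])
    for k in range(6):
        rr=np.linalg.norm(Pt-s,axis=1);q=Pt[abs(rr-.0285)<(.004 if k<3 else .002)];A=np.c_[2*q,np.ones(len(q))];t=np.linalg.lstsq(A,(q**2).sum(1),rcond=None)[0];s=t[:2]
    print("ring",(s*1000).round(1),2e3*np.sqrt(t[2]+s@s),len(q))
print(robot.current_time_s())
E
python3 t.py
```

```text
reel [0. 0. 0.] [462.  421.7]
wick [0. 0. 0.] [462.  421.7]
jar [487.2 324.6  39.1] [488.8 325.3]
bottle shoulder [514.8 226.3  34. ] [515.6 228.9]
ring [489.  325.3] 57.466896741699365 429
ring [515.6 229. ] 57.351200872287805 338
58.0
```

View pics/v10.png

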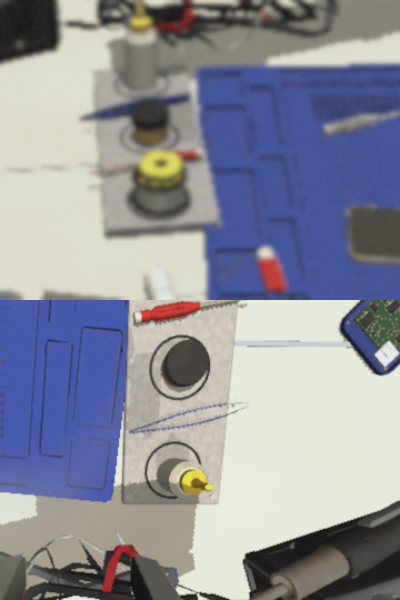

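The jar, bottle and reel are upright inside their rings, within about 2–3 mm of centre. The wick lies flat on the reel, and the spudger and driver are untouched. Handing in.

```bash
python3 -c "
from h import *
print(robot.hand_in(),robot.current_time_s())"
```

```text
the job is handed in; nothing more can be done
the job is handed in; nothing more can be done
```

I handed the job in at about 58 s: the jar is in the middle ring, the bottle in the ring by the spudger, and the reel in the ring by the screwdriver with the wick flat on top, all upright and within about 3 mm of centre by camera, and the spudger and screwdriver were not moved.

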